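Fasten the last cover stud of the clay-dust filter box

ROBOT

A 6-joint arm with a two-finger parallel gripper is mounted at the origin on the work surface. World frame = base frame: x ahead of the robot, y to its left, z up, the work surface at z = 0. Lengths are in m, angles in degrees, forces in N, time in s.
With the tool pointing down it reaches from about 0.3 to 0.875 m from the base axis. Payload 4.2 kg.
Tool frame: the origin (TCP) lies at the very end of the fingers, on their centre line; the grasp point (between the pads) lies 19 mm behind it; z points along the fingers, y is the line along which they close (so a half turn about z gives the same grasp; the last joint's range is limited). The gripper opens to 85 mm and grips with 20 to 120 N. Pads are 22 mm wide; open, the fingers measure 114 mm over their backs; the gripper's body (76 mm by 85 mm) begins 54 mm behind the grasp point. The pads swing forward as they close: fully open they stand 13 mm farther back than shut.
Start: joints at [-77.636, 18.312, 89.639, -0, 72.044, -1.146], TCP at [0.134, -0.559, 0.231] pointing down, gripper open.
Joint ranges: [-177.97, 177.97], [-48.28, 115.42], [12.27, 149.76], [-77.06, 257.06], [2.81, 150.46], [-146.56, 146.56]. Speed limits (degrees/s): [147.25, 147.25, 180, 180, 180, 180].

INTERFACE

Orientations are given as [roll, pitch, yaw] about the fixed x, y, z axes, in that order (R = Rz(yaw) Ry(pitch) Rx(roll)).
In Python, from bench import env gives the robot as it stands.
- The arm moves only by the tool jog_arm, never from a script. Its argument "increments" is a list of rows, each an object of numbers: "x", "y", "z": the shift along the tool's x, y, z in cm; "spin": the turn about the tool's z in degrees. In form: [{"x": .., "y": .., "z": .., "spin": ..}, ...]. A call has 1 to 12 rows; each row is the pose to reach, as a shift and turn from the pose commanded when the call began, along the tool's axes at that moment; what a row does not reach only later rows make up. A row lasts 1/12 s, in which the tool goes at most 41.7 mm and 7.16 degrees, less where a joint would pass 70% of its speed; a pose out of reach is approached as far as the arm can. A call with a gripper value outside its range is refused whole. "gripper" is the closure, from -1 (fully open) to 1 (shut), set as the call begins (left out, the last holds). The fingers move at their own pace and stop on an object; the grip force is fixed at half the most. Time passes only in rows, so rows that repeat a pose let the fingers close. It gives the time, the measured TCP pose, the force, the opening and the grip force at its end, in the units of the state.
- env.observe(): the state, without advancing time (a new reading comes with each control period).
- env.capture(name): name is "side" or "top"; returns (picture, depth): 384x512x3 uint8, red, green, blue; 384x512 float32, m along the optical axis (not along the pixel's ray), 0 where there is no reading.
- env.camera_info(name): a dict with "fovy" (degrees; the focal length in pixels is half the picture's height over the tangent of half this angle, whatever the lens; pixels are square), "cx", "cy" (the principal point, pixels), "distortion" ([k1, k2, p1, p2, k3] as OpenCV has them; the pictures are not rectified), "rvec" (rotation vector, rad) and "tvec" (3), from world to camera coordinates, as OpenCV has them. Camera axes: x right, y down, z forward; pixel columns grow to the right and rows downward; lengths in m; the calibration is good to about 2 mm. A picture is of the moment at which its call begins. camera_info takes no time and is no camera call.
- env.job_done(): hands the job in; it is judged then, once.
Trained networks look in the newest picture that a camera, given by its name, has taken for a name from the list of things; names that differ only in an ending like _2 or _b are one class to them, and where a whole thing is asked for, a point or a joint stands for the part that bears it (a point fixed in the world has none). Each returns a list of dicts, best first, with "score" (0 to 1); they miss things now and then, are a little off and sometimes report something else, mostly with a low value. They report only what shows in the picture. A call takes as long as a camera call. They do not tell look-alikes from the thing itself.
- env.recognise(camera, target): "position" ([column, row] as shares, 0 to 1, of the picture: columns of its width, rows of its height, amid what is visible of it).
The state is a dict: "clock": time; "joint_pos": joint angles; "qd": joint speeds; "joint_efforts": joint torques, N m; "tool_pos": TCP position; "ee_rot": TCP orientation; "force": force on the tool from outside, world axes, zero at the start; "wrist_torque": the same for the moment, N m; "width": finger opening in m; "gripper_force": force on a finger pad.
Only numpy, scipy, OpenCV 4.12 (cv2) and the standard library are available. Lean on these libraries where they do the work, as an engineer would, in place of code of your own. Each camera call takes 0.05 s, during which the arm holds its last target. There are 200 camera calls.

TASK

The cover of the clay-dust filter box is held by four wing-head quarter-turn studs, and one of them was left undone after the filter change: it stands up proud of its seat with its wing pointing roughly along the box. Turn that stud clockwise until its wing lies across the box like the other three, press it down until it drops fully home in its catch, and let go. Leave the clay cup beside the box standing where it is.

Things in the scene. Friction and masses are not known exactly. Their poses are not given: they have to be found in the camera images.
- stud_head (a point): Top centre of the undone stud's dark steel wing, 124.5 mm above the bench (8 mm lower when home); x along the wing, z up = turning axis. Wing 44 mm long, 12 mm wide (grip across this), 20.5 mm high over a bright flange 32 mm across, 3 mm thick. It is at a corner of the aluminium cover, 90 mm above the bench; other three studs alike, 130 and 190 mm apart; between them a black handle 23 mm high.
- stud_turn (a joint): Turn of the undone stud in rad, growing clockwise from above: 0 with the wing along the box's 300 mm side, 1.57 with it across (along the 240 mm side) as on the fastened studs. Starts at 0.1 to 0.6, hard stop at 1.72, stays where left, needs about 0.04 N m. The catch lets the stud drop only from about 1.4 to 1.72; before that hidden lugs hold it up. Once down it cannot turn back.
- stud_drop (a joint): How far the undone stud is down, in m: 0 standing proud with 8 mm of bare shank under its flange, 0.008 fully home with the flange on its steel seat (42 mm across, 3 mm high on the cover). A rubber ring on the shank holds it at any height: it does not fall by itself, slides in under about 4 N downwards, at the right turn only, and stays down.
- cup: Unfired off-white clay cup, open, 76 mm across and 85 mm high, loose on the bench at one of the two short (240 mm) ends of the grey filter box (240 x 300 mm), at least 35 mm clear of it; origin at the centre of its underside, z up. A white jar with a black lid stands at the other end.
There are look-alikes about, which are no part of the job. What is shaped like the cup but yellow is not meant.

How it is judged (in metres and radians):
At the end, for the whole second after the job is handed in: The stud is turned to more than 1.3 rad (75 degrees) and is down in its catch by more than 6 of its 8 mm; the cup stands upright (within 0.3 rad) within 30 mm of where it was (value of joint stud_turn above 1.3 rad and value of joint stud_drop above 0.006 m and distance of cup from where it was at the start of the episode below 0.03 m and angle between cup's own z axis and vertical below 0.3 rad); the robot touches nothing.
It fails at once if the clay cup is pushed more than 30 mm or tipped over (distance of cup from where it was at the start of the episode above 0.03 m or angle between cup's own z axis and vertical above 0.3 rad).
It also fails if it takes over 29 s, if anything falls off the work surface, if the arm or the gripper's body presses on something with over 40 N, if the wrist force passes 120 N, or if a joint passes its speed limit or range.

## Working session

There is one attempt and no reset: what is moved stays moved. The work goes in short steps, Python scripts to look and compute and a tool call to move; the robot and the scene stay as the last step left them, time stands still between calls to the robot, and variables do not carry over. Pictures are saved under pics/ and viewed, at most 10 in all, crops included, and the job is handed in when it is done.

Besides the shell and the picture viewer there is one more tool, called after "Emit:" as name(argument=value, ...), one argument or row to a line, values as JSON. jog_arm: Moves the arm, as the interface text tells. Its arguments: {"type":"object","properties":{"increments":{"type":"array"},"gripper":{"type":"number"}},"required":["increments"]}

```bash
mkdir -p pics
cat > h.py <<'E'
from bench import env
import numpy as np, cv2
def cam(n):
    i=env.camera_info(n); f=192/np.tan(np.radians(i["fovy"])/2)
    K=np.array([[f,0,i["cx"]],[0,f,i["cy"]],[0,0,1]]); R=cv2.Rodrigues(np.array(i["rvec"],float))[0]
    return K,np.array(i["distortion"],float),R,np.array(i["tvec"],float)
def ray(n,px):
    K,d,R,t=cam(n); u=cv2.undistortPoints(np.array(px,float).reshape(-1,1,2),K,d).reshape(-1,2)
    r=np.c_[u,np.ones(len(u))]@R; return -R.T@t, r
def at_z(n,px,z):
    o,r=ray(n,px); return o+r*((z-o[2])/r[:,2])[:,None]
def proj(n,P):
    K,d,R,t=cam(n); return cv2.projectPoints(np.array(P,float).reshape(-1,3),cv2.Rodrigues(R)[0],t,K,d)[0].reshape(-1,2)
def cloud(n,D):
    v,u=np.mgrid[0:384,0:512]; o,r=ray(n,np.c_[u.ravel(),v.ravel()])
    return (o+r*D.ravel()[:,None]).reshape(384,512,3)
def save(n,im): cv2.imwrite("pics/"+n,im[:,:,::-1])
E
python3 - <<'E'
from h import *
ims=[]
for n in("side","top"):
    im,D=env.capture(n); np.savez(n+".npz",im=im,D=D); ims.append(im)
    save(n+"0.png",im); print(n,"cam at",ray(n,[[256,192]])[0])
    for t in("stud_head","cup"):
        for r in env.recognise(n,t):
            p=np.array(r["position"])*[512,384]; print(n,t,r["score"],p,at_z(n,[p],.1245 if t!="cup" else .085)[0].round(3), D[int(p[1]),int(p[0])])
print(env.observe())
E
```

```text
side cam at [0.12885932 0.46047419 0.72818741]
side stud_head 0.72 [258.6112 162.5088] [ 0.586 -0.05   0.125] 0.94107145
side cup 0.97 [333.6192 173.4912] [ 0.447 -0.189  0.085] 0.94895923
side cup 0.71 [297.8816 155.2128] [ 0.56  -0.181  0.085] 0.9956144
side cup 0.7 [366.4896 154.5984] [ 0.426 -0.318  0.085] 1.0033824
top cam at [0.48453334 0.01321415 1.15593038]
top stud_head 0.46 [282.4192 154.0992] [ 0.607 -0.07   0.125] 1.0324367
top cup 0.8 [339.4048 165.8112] [ 0.586 -0.213  0.085] 1.1547612
top cup 0.69 [345.9072 212.0064] [ 0.474 -0.231  0.085] 1.1540939
top cup 0.58 [392.4992 226.4832] [ 0.441 -0.347  0.085] 1.1484612
{'clock': 0.3, 'joint_pos': array([-7.76357607e+01,  1.83276756e+01,  8.96604778e+01,  7.36079022e-04,
        7.20427836e+01, -1.14695074e+00]), 'qd': array([-0.00559253, -0.08639231, -0.14366063, -0.02083505,  0.02652831,
        0.11443844]), 'joint_efforts': array([-8.49886128e-04, -4.14993596e+01, -2.34008503e+01, -6.45236491e-05,
        4.27736682e-03,  3.37722469e-06]), 'tool_pos': array([ 0.13430693, -0.55896109,  0.2310339 ]), 'ee_rot': array([-1.79969083e+02, -1.31921709e-03,  1.35109625e+01]), 'force': array([-0.18544628,  0.35884754, -0.07001455]), 'wrist_torque': array([-0.04292712,  0.05158643, -0.00892913]), 'gripper_force': 0.0, 'width': 0.08523228708942394}
```

View pics/top0.png

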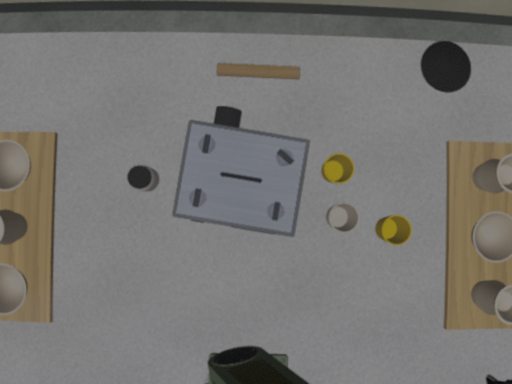

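View pics/side0.png

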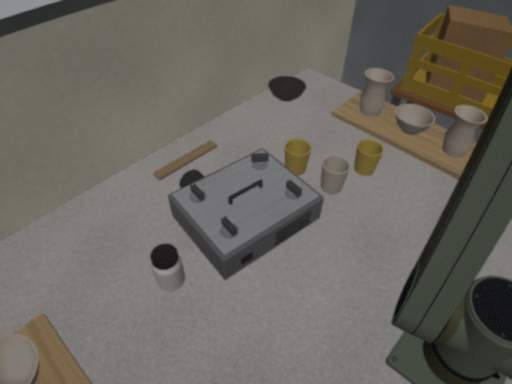

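The top view shows four studs: (207,143), (286,157), (197,197) and (276,211). The wing at (286,157) is the only one pointing obliquely; the other three lie across the box. The clay cup is at (341,216), with yellow look-alikes at (338,168) and (395,229). The jar is at (142,178). I choose the stud at (286,157) and check it in a close crop.

Run:
```python
from h import *
out=[]
for n,(u,v) in(("top",(285,157)),("side",(260,160))):
    z=np.load(n+".npz"); im=z["im"];D=z["D"]
    c=im[v-24:v+24,u-24:u+24]; out.append(cv2.resize(c,(390,390),interpolation=cv2.INTER_CUBIC))
    P=cloud(n,D)
    for name,(a,b) in {"undone":(u,v),**({"tl":(207,143),"bl":(197,197),"br":(276,211)} if n=="top" else {})}.items():
        w=np.zeros(D.shape,bool); w[b-16:b+17,a-16:a+17]=1
        m=w&(P[...,2]>.106)&(P[...,2]<.14)&(D>0)
        q=P[m]; 
        g=im.max(2)
        dk=w&(g<70); vv,uu=np.nonzero(dk)
        l=at_z(n,np.c_[uu,vv],.1245 if name=="undone" else .1165)
        for lab,s in(("depth",q),("dark",l)):
            if len(s)>5:
                e,V=np.linalg.eigh(np.cov(s[:,:2].T)); ax=V[:,1]
                pr=(s[:,:2]-s[:,:2].mean(0))@V
                print(n,name,lab,len(s),s.mean(0).round(4),"ang",round(np.degrees(np.arctan2(ax[1],ax[0]))%180,1),"ext",np.ptp(pr,axis=0).round(3),"zmax",s[:,2].max().round(4))
save("crop.png",np.hstack(out))
```

```text
top undone depth 132 [ 0.6032 -0.0772  0.121 ] ang 49.8 ext [0.027 0.044] zmax 0.129
top undone dark 75 [ 0.602  -0.0761  0.1245] ang 49.9 ext [0.011 0.037] zmax 0.1245
top tl depth 97 [0.6301 0.11   0.1152] ang 171.5 ext [0.012 0.041] zmax 0.1219
top tl dark 80 [0.629  0.1094 0.1165] ang 172.0 ext [0.011 0.04 ] zmax 0.1165
top bl depth 105 [0.5035 0.129  0.1152] ang 172.0 ext [0.012 0.044] zmax 0.1214
top bl dark 75 [0.5017 0.1284 0.1165] ang 170.1 ext [0.011 0.037] zmax 0.1165
top br depth 101 [ 0.4756 -0.0585  0.1155] ang 171.8 ext [0.012 0.043] zmax 0.1209
top br dark 63 [ 0.4746 -0.0574  0.1165] ang 170.8 ext [0.009 0.037] zmax 0.1165
side undone depth 142 [ 0.6029 -0.0735  0.1183] ang 50.9 ext [0.021 0.043] zmax 0.1262
side undone dark 125 [ 0.598  -0.066   0.1245] ang 55.1 ext [0.032 0.043] zmax 0.1245
```

View pics/crop.png

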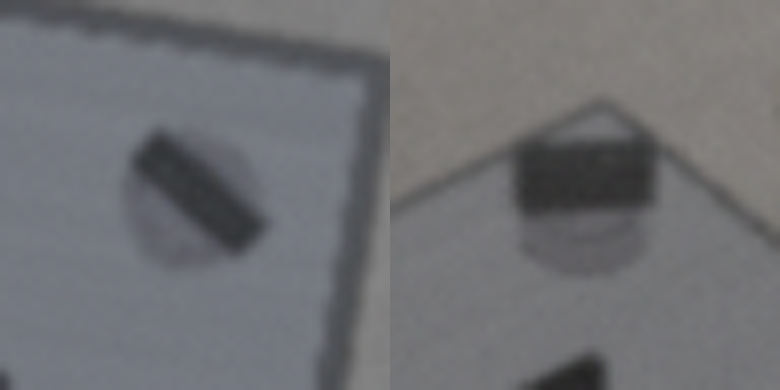

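The crop confirms it: an oblique wing over a bright flange at the cover corner. Stud at (0.6025, -0.077), which matches the rectangle completed from the other three. The wing is at 50°, so the turn is about 0.55 rad, and across is at -8.5°. Moving above it now.

Emit:
jog_arm(
  increments=[
    {"x": 3, "y": -2, "z": 0, "spin": -3},
    {"x": 7, "y": -4.5, "z": 0, "spin": -7},
    {"x": 11, "y": -7, "z": 0, "spin": -11},
    {"x": 15, "y": -9.5, "z": 0, "spin": -15},
    {"x": 19, "y": -12, "z": 0, "spin": -19},
    {"x": 22.5, "y": -14.2, "z": 0, "spin": -23},
    {"x": 26, "y": -16.4, "z": 0, "spin": -27},
    {"x": 29.5, "y": -18.7, "z": 0, "spin": -31},
    {"x": 33, "y": -20.9, "z": 0, "spin": -34},
    {"x": 36.5, "y": -23.1, "z": 0, "spin": -36.5},
    {"x": 40, "y": -25.3, "z": 0, "spin": -36.5},
    {"x": 43, "y": -27.2, "z": 0, "spin": -36.5},
  ],
  gripper=-1,
)

```text
clock: 1.3
tool_pos: [0.4799, -0.2027, 0.2315]
ee_rot: [180.0, 0.0, 50.0]
force: [0.0, -0.4, -0.5]
width: 0.0851
gripper_force: 0.0
```

Emit:
jog_arm(
  increments=[
    {"x": 3, "y": 0.3},
    {"x": 6, "y": 0.5},
    {"x": 9, "y": 0.7},
    {"x": 12, "y": 0.9},
    {"x": 14.5, "y": 1.1, "z": 1},
    {"x": 16.3, "y": 1.2, "z": 3},
    {"x": 16.3, "y": 1.2, "z": 5},
    {"x": 16.3, "y": 1.2, "z": 7},
    {"x": 16.3, "y": 1.2, "z": 7},
    {"x": 16.3, "y": 1.2, "z": 7},
    {"x": 16.3, "y": 1.2, "z": 7},
  ],
)

```text
invalid input at $.increments[0]: expected keys x, y, z, spin
```

Emit:
jog_arm(
  increments=[
    {"x": 3, "y": 0.3, "z": 0, "spin": 0},
    {"x": 6, "y": 0.5, "z": 0, "spin": 0},
    {"x": 9, "y": 0.7, "z": 0, "spin": 0},
    {"x": 12, "y": 0.9, "z": 0, "spin": 0},
    {"x": 14.5, "y": 1.1, "z": 1, "spin": 0},
    {"x": 16.3, "y": 1.2, "z": 3, "spin": 0},
    {"x": 16.3, "y": 1.2, "z": 5, "spin": 0},
    {"x": 16.3, "y": 1.2, "z": 7, "spin": 0},
    {"x": 16.3, "y": 1.2, "z": 7, "spin": 0},
    {"x": 16.3, "y": 1.2, "z": 7, "spin": 0},
    {"x": 16.3, "y": 1.2, "z": 7, "spin": 0},
  ],
)

```text
clock: 2.22
tool_pos: [0.5934, -0.0877, 0.1625]
ee_rot: [179.9, -0.0, 50.0]
force: [-0.2, -0.3, 0.1]
width: 0.0852
gripper_force: 0.0
```

Emit:
jog_arm(
  increments=[
    {"x": 0.7, "y": 0, "z": 0.5, "spin": 0},
    {"x": 1.4, "y": 0, "z": 1, "spin": 0},
    {"x": 1.4, "y": 0, "z": 2, "spin": 0},
    {"x": 1.4, "y": 0, "z": 2, "spin": 0},
    {"x": 1.4, "y": 0, "z": 2, "spin": 0},
    {"x": 1.4, "y": 0, "z": 2, "spin": 0},
  ],
)

```text
clock: 2.72
tool_pos: [0.6017, -0.0766, 0.1412]
ee_rot: [-180.0, 0.0, 50.0]
force: [0.4, 0.1, 1.0]
width: 0.0855
gripper_force: 0.0
```

Run:
```python
from h import *
print(env.observe()["tool_pos"],env.observe()["force"])
a,_=env.capture("side");b,_=env.capture("top")
save("c2.png",np.hstack([cv2.resize(x[v-50:v+50,u-50:u+50],(390,390),interpolation=cv2.INTER_CUBIC) for x,u,v in((a,260,150),(b,285,157))]))
```

```text
[ 0.60167144 -0.07664486  0.14115001] [0.39130266 0.13057502 0.96589273]
```

View pics/c2.png

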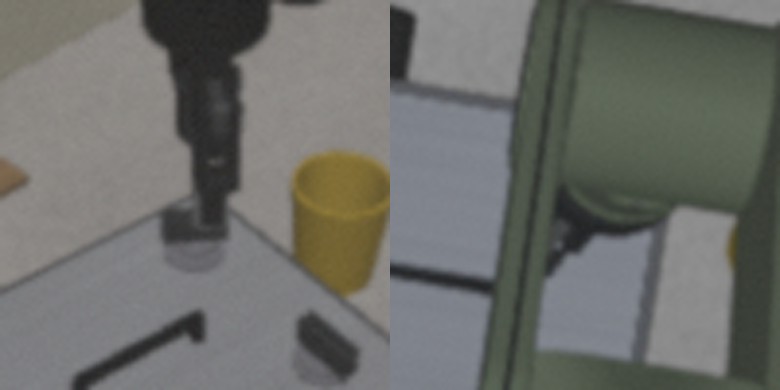

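The side view shows the fingers straddling the stud wing (crop about (195,225)), with the near finger at (212,195). The arm hides the stud in the top view. Descending, then closing.

Emit:
jog_arm(
  increments=[
    {"x": 0, "y": 0, "z": 1, "spin": 0},
    {"x": 0, "y": 0, "z": 2, "spin": 0},
    {"x": 0, "y": 0, "z": 3, "spin": 0},
    {"x": 0, "y": 0, "z": 3.3, "spin": 0},
    {"x": 0, "y": 0, "z": 3.3, "spin": 0},
    {"x": 0, "y": 0, "z": 3.3, "spin": 0},
  ],
)

```text
clock: 3.32
tool_pos: [0.6016, -0.0766, 0.1078]
ee_rot: [-180.0, 0.0, 50.0]
force: [0.0, 0.2, 1.1]
width: 0.0854
gripper_force: 0.0
```

Emit:
jog_arm(
  increments=[
    {"x": 0, "y": 0, "z": 0, "spin": 0},
    {"x": 0, "y": 0, "z": 0, "spin": 0},
    {"x": 0, "y": 0, "z": 0, "spin": 0},
    {"x": 0, "y": 0, "z": 0, "spin": 0},
    {"x": 0, "y": 0, "z": 0, "spin": 0},
    {"x": 0, "y": 0, "z": 0, "spin": 0},
    {"x": 0, "y": 0, "z": 0, "spin": 0},
    {"x": 0, "y": 0, "z": 0, "spin": 0},
  ],
  gripper=1,
)

```text
clock: 3.98
tool_pos: [0.6031, -0.0776, 0.1089]
ee_rot: [179.8, -0.0, 50.0]
force: [3.5, -4.5, 0.3]
width: 0.0103
gripper_force: 61.5
```

Emit:
jog_arm(
  increments=[
    {"x": 0, "y": 0.1, "z": 0, "spin": 0},
    {"x": 0, "y": 0.2, "z": 0, "spin": 5},
    {"x": 0, "y": 0.2, "z": 0, "spin": 10},
    {"x": 0, "y": 0.2, "z": 0, "spin": 15},
    {"x": 0, "y": 0.2, "z": 0, "spin": 20},
    {"x": 0, "y": 0.2, "z": 0, "spin": 25},
    {"x": 0, "y": 0.2, "z": 0, "spin": 30},
    {"x": 0, "y": 0.2, "z": 0, "spin": 30},
    {"x": 0, "y": 0.2, "z": 0, "spin": 30},
  ],
)

```text
clock: 4.73
tool_pos: [0.6026, -0.0769, 0.1086]
ee_rot: [-179.9, 0.0, 20.1]
force: [-2.4, 3.5, 5.0]
width: 0.0103
gripper_force: 62.1
```

Emit:
jog_arm(
  increments=[
    {"x": 0, "y": 0, "z": 0, "spin": 5},
    {"x": 0, "y": 0, "z": 0, "spin": 10},
    {"x": 0, "y": 0, "z": 0, "spin": 15},
    {"x": 0, "y": 0, "z": 0, "spin": 20},
    {"x": 0, "y": 0, "z": 0, "spin": 25},
    {"x": 0, "y": 0, "z": 0, "spin": 29},
    {"x": 0, "y": 0, "z": 0, "spin": 29},
    {"x": 0, "y": 0, "z": 0, "spin": 29},
  ],
)

```text
clock: 5.4
tool_pos: [0.6026, -0.0759, 0.1082]
ee_rot: [-179.8, 0.1, -8.9]
force: [-1.1, 5.6, 3.4]
width: 0.0102
gripper_force: 61.9
```

Emit:
jog_arm(
  increments=[
    {"x": 0, "y": 0, "z": 0.2, "spin": 0},
    {"x": 0, "y": 0, "z": 0.4, "spin": 0},
    {"x": 0, "y": 0, "z": 0.6, "spin": 0},
    {"x": 0, "y": 0, "z": 0.8, "spin": 0},
    {"x": 0, "y": 0, "z": 0.8, "spin": 0},
    {"x": 0, "y": 0, "z": 0.8, "spin": 0},
  ],
)

```text
clock: 5.9
tool_pos: [0.6026, -0.0759, 0.101]
ee_rot: [-179.8, 0.1, -8.9]
force: [-1.7, 5.7, 7.7]
width: 0.0104
gripper_force: 62.5
```

Emit:
jog_arm(
  increments=[
    {"x": 0, "y": 0, "z": 0.1, "spin": 0},
    {"x": 0, "y": 0, "z": 0.2, "spin": 0},
    {"x": 0, "y": 0, "z": 0.2, "spin": 0},
    {"x": 0, "y": 0, "z": 0.2, "spin": 0},
  ],
)

```text
clock: 6.23
tool_pos: [0.6027, -0.0759, 0.1009]
ee_rot: [-179.8, 0.0, -8.9]
force: [-6.5, 6.8, 17.1]
width: 0.0104
gripper_force: 63.8
```

The stud has bottomed: force rises with no further travel. Releasing and retreating to look.

Emit:
jog_arm(
  increments=[
    {"x": 0, "y": 0, "z": -0.2, "spin": 0},
    {"x": 0, "y": 0, "z": -0.2, "spin": 0},
    {"x": 0, "y": 0, "z": -0.2, "spin": 0},
    {"x": 0, "y": 0, "z": -0.2, "spin": 0},
    {"x": 0, "y": 0, "z": -0.2, "spin": 0},
    {"x": 0, "y": 0, "z": -0.2, "spin": 0},
    {"x": 0, "y": 0, "z": -0.2, "spin": 0},
  ],
  gripper=-1,
)

```text
clock: 6.82
tool_pos: [0.6032, -0.078, 0.0999]
ee_rot: [180.0, 0.0, -9.0]
force: [0.5, -0.5, 0.6]
width: 0.0853
gripper_force: 0.0
```

Emit:
jog_arm(
  increments=[
    {"x": 0, "y": 0, "z": -1, "spin": 0},
    {"x": 0, "y": 0, "z": -3, "spin": 0},
    {"x": 0, "y": 0, "z": -6, "spin": 0},
    {"x": 0, "y": 0, "z": -9, "spin": 0},
    {"x": 0, "y": 0, "z": -12, "spin": 0},
    {"x": -4, "y": 0, "z": -13, "spin": 0},
    {"x": -8, "y": 2, "z": -13, "spin": 0},
    {"x": -12, "y": 5, "z": -13, "spin": 0},
    {"x": -15, "y": 8, "z": -13, "spin": 0},
    {"x": -18, "y": 11, "z": -13, "spin": 0},
    {"x": -21, "y": 14, "z": -13, "spin": 0},
    {"x": -22, "y": 17, "z": -13, "spin": 0},
  ],
)

```text
clock: 7.82
tool_pos: [0.3579, -0.2088, 0.2312]
ee_rot: [-180.0, -0.0, -8.9]
force: [0.7, 0.1, -0.3]
width: 0.0851
gripper_force: 0.0
```

Run:
```python
from h import *
o=env.observe();print(o["tool_pos"],o["width"],o["force"])
b,D=env.capture("top");a,_=env.capture("side")
P=cloud("top",D)
for nm,(u,v) in dict(u=(285,157),tl=(207,143),bl=(197,197),br=(276,211)).items():
    w=np.zeros(D.shape,bool); w[v-16:v+17,u-16:u+17]=1
    q=P[w&(P[...,2]>.106)&(P[...,2]<.14)]
    if len(q)<5: continue
    e,V=np.linalg.eigh(np.cov(q[:,:2].T)); print(nm,len(q),q.mean(0).round(4),np.degrees(np.arctan2(V[1,1],V[0,1]))%180)
save("c3.png",np.hstack([cv2.resize(x[v-60:v+60,u-60:u+60],(390,390),interpolation=cv2.INTER_CUBIC) for x,u,v in((a,275,170),(b,290,180))]))
```

```text
[ 0.35792165 -0.20875643  0.23120117] 0.08509678962178589 [ 0.66373677  0.13483076 -0.34584152]
u 103 [ 0.6038 -0.0776  0.1156] 170.3232278002834
tl 98 [0.6301 0.1098 0.1156] 171.82548625996483
bl 105 [0.5035 0.129  0.1151] 172.1878533570702
br 99 [ 0.4757 -0.0586  0.1161] 172.15811914232154
```

View pics/c3.png

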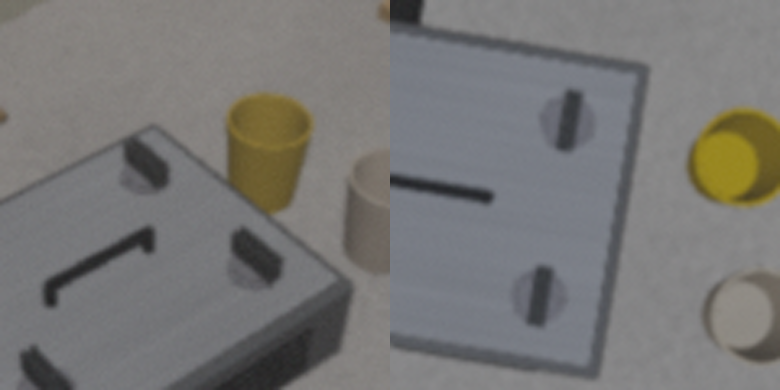

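The stud's wing now lies across the box, parallel to its neighbours (crop (570,120) and (540,295)). Its mean height is 0.1156 m, the same as the fastened studs. The clay cup at (745,315) stands untouched and the arm is clear.

```bash
python3 -c "
from bench import env
print(env.job_done())"
```

```text
the job is handed in; nothing more can be done
None
```

The undone stud is turned across the box and pressed fully home, level with the other three. The clay cup stands untouched, the gripper is clear, and I handed the job in at about 8 s; no verdict came back.

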